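# Swing a chassis rail past the post into its jig bay

### The job

Push the aluminium rail across the bench with the fingertips into the bay of the blue and pink jig: angle it so that one end goes in behind the yellow-topped post, then push the other end so that it swings in and the rail lies flush along the blue back fence between the two pink end stops. Only push it, never lift it off the bench or tip it, and leave all the other loose things where they are.

Things in the scene. Friction and masses are not known exactly. Their poses are not given: they have to be found in the camera images.
- rail: loose slotted aluminium profile with black end caps, 30 mm wide (its x), 220 mm long (its y), 30 mm high, 0.14 to 0.28 kg, lying on the bench; both ends and both long sides are alike; origin at the centre of its underside, z up. It starts on the robot's side of the post, roughly parallel to the jig's fence
- rail_left (a point): centre of the rail's end face at its own +y end, 15 mm above the bench
- rail_right (a point): centre of the rail's end face at its own -y end, 15 mm above the bench
- jig: jig fixed to the bench, its bay open towards the robot. Origin on the bench, midway along the inner face of the blue back fence; x points away from the robot into the fence, y along the fence to the robot's left. The fence stands from x = 0 to 14 mm and is 34 mm high; the dark floor marking is flush and slides freely
- stop_left (a point): mouth end of the pink end stop at jig +y: the corner of its inner face, on the bench, at jig x = -62 mm, y = +130 mm. The stop is 14 mm thick, 34 mm high and runs back to the fence
- stop_right (a point): the same corner of the other end stop, at jig x = -62 mm, y = -130 mm
- seat (a point): where the rail's origin lies when it is seated: jig x = -15 mm, y = 0 (20 mm of play to either side), rail y axis along jig y, either way round
- post: fixed steel post, yellow top, 24 mm in diameter, 60 mm high, origin at its foot. It stands before the mouth in one of two sockets, at jig x = -75 mm, y = +75 or -75 mm (read which). From it to the far end stop is less than the rail's length; between it and the fence 63 mm are clear. Its foot washer and the flat brass cap on the empty socket do not obstruct
- cube: bystander, loose, to be left alone: blue 60 mm marker cube with black and white squares; origin under its centre
- tape: bystander, loose, to be left alone: yellow roll of tape, 90 mm across, 40 mm high, lying flat; origin under its centre
- wheel: bystander, loose, to be left alone: blue rover wheel lying flat, 68 mm across, 35 mm high; origin under its centre
- servo: bystander, loose, to be left alone: small black servo 20 x 40 x 40 mm; origin under its centre
- driver: bystander, loose, to be left alone: red-handled screwdriver 170 mm long, lying down
- glass: bystander, loose, to be left alone: empty drinking glass 66 mm across, 100 mm high, standing; origin under its centre
- motor: bystander, loose, to be left alone: bare steel motor standing on end, 36 mm across, 67 mm high; origin under its centre
Things that resemble listed ones, but are neither listed nor needed, are in the scene too. Several things look just like the rail: the one meant starts farthest to the robot's left.

How it is judged:
At the end, for the whole second after the job is handed in: The rail lies flat and still on the bench in the bay behind the post, its middle within 7 mm of touching the back fence, parallel to the fence within 0.05 rad, its centre within 26 mm of the bay's middle (between the end stops) (x of rail in the frame of jig between -0.022 and -0.008 m and y of rail in the frame of jig between -0.026 and 0.026 m and angle between the y axis of rail and the y axis of jig, either way round below 0.05 rad and height (world z) of rail below 0.006 m and angle between rail's own z axis and vertical below 0.08 rad and linear speed of rail below 0.01 m/s).
It fails at once if the rail is lifted more than 10 mm off the bench (height (world z) of rail above 0.01 m).
It fails at once if the rail is tipped by more than 0.2 rad (angle between rail's own z axis and vertical above 0.2 rad).
It fails at once if a bystander (cube, tape, wheel, servo, driver, glass or motor) is moved more than 20 mm (distance of any of cube, tape, wheel, servo, driver, glass, motor from where it was at the start of the episode above 0.02 m).
It also fails if it takes over 72 s, if anything falls off the work surface, if the arm or the gripper's body presses on something with over 40 N, if the wrist force passes 120 N, or if a joint passes its speed limit or range.

### The arm

A 6-joint arm with a two-finger parallel gripper is mounted at the origin on the work surface. World frame = base frame: x ahead of the robot, y to its left, z up, the work surface at z = 0. Lengths are in m, angles in rad, forces in N, time in s.
With the tool pointing down it reaches from about 0.275 to 0.975 m from the base axis. Payload 8.4 kg.
Tool frame: the origin (TCP) lies between the finger pads; the fingertips stand 8 mm ahead of it and the grasp point (between the pads) lies 11 mm behind it; z points along the fingers, y is the line along which they close (so a half turn about z gives the same grasp; the last joint's range is limited). The gripper opens to 92 mm and grips with 3 to 60 N. Pads are 20 mm wide; open, the fingers measure 128 mm over their backs; the gripper's body (75 mm by 189 mm) begins 69 mm behind the grasp point.
Start: joints at [-1.302, 0.353, 1.633, -0, 1.155, -0.002], TCP at [0.167, -0.602, 0.223] pointing down, gripper open.
Joint ranges: [-2.63, 2.63], [-0.92, 2.1], [0.06, 2.66], [-1.3, 4.44], [0, 2.69], [-3.02, 3.02]. Speed limits (rad/s): [2.22, 2.22, 2.79, 3.14, 3.14, 3.14].

### API

Orientations are given as [roll, pitch, yaw] about the fixed x, y, z axes, in that order (R = Rz(yaw) Ry(pitch) Rx(roll)).
In Python, from bench import r gives the robot as it stands.
- The arm moves only by the tool send_rows, never from a script. Its argument "steps" is a list of rows, each a list of 4 numbers: the shift along the tool's x, y, z in units of 50 mm (1.0 is 50 mm), then the turn about the tool's z in rad. In form: [[x, y, z, roll], ...]. A call has 1 to 10 rows; each row shifts and turns the commanded pose from where the row before left it, along the tool's axes as they then stand; what a row does not reach is not made up. A row lasts 1/10 s, in which the tool goes at most 50 mm and 8.59 degrees, less where a joint would pass 70% of its speed; a pose out of reach is approached as far as the arm can. A call is refused whole if a number of a shift passes 1 or a number of a turn 0.15, either way. A call with a gripper value outside its range is refused whole. "fingers" is the opening, from 0 (shut) to 1 (fully open), set as the call begins (left out, the last holds). The fingers move at their own pace and stop on an object; "force" is the grip in N (left out, the last holds). Time passes only in rows, so rows that do not move let the fingers close. It gives the time, the measured TCP pose, the force, the opening and the grip force at its end, in the units of the state.
- r.get_state(): the state, without advancing time (a new reading comes with each control period).
- r.grab_frame(name): name is "scene" or "top" or "wrist"; returns (picture, depth): 400x640x3 uint8, blue, green, red; 400x640 float32, m along the optical axis (not along the pixel's ray), 0 where there is no reading.
- r.get_calibration(name): a dict with "K" (3x3 intrinsics, pixels), "view" (4x4, takes a point from world to camera coordinates); the wrist camera has in their place "hand_eye" (4x4, takes a point from camera to tool coordinates, whose origin is the TCP and whose axes are the flange's). Camera axes: x right, y up, looking along -z (the intrinsics and any distortion apply to the point x, -y, -z); pixel columns grow to the right and rows downward; lengths in m; the calibration is good to about 2 mm. A picture is of the moment at which its call begins: read the wrist's pose just before it. get_calibration takes no time and is no camera call.
- r.job_done(): hands the job in; it is judged then, once.
Trained networks look in the newest picture that a camera, given by its name, has taken for a name from the list of things; names that differ only in an ending like _2 or _b are one class to them, and where a whole thing is asked for, a point or a joint stands for the part that bears it (a point fixed in the world has none). Each returns a list of dicts, best first, with "score" (0 to 1); they miss things now and then, are a little off and sometimes report something else, mostly with a low value. They report only what shows in the picture. A call takes as long as a camera call. They do not tell look-alikes from the thing itself.
- r.masks_of(camera, query): "pixels" (400x640 bool, what is visible of it) and "xy" ([column, row] in pixels, amid what is visible of it).
- r.place_of(camera, query): "xy" ([column, row] in pixels: a listed point, or the origin of a listed thing).
The state is a dict: "time": time; "joint_positions": joint angles; "joint_velocities": joint speeds; "tau": joint torques, N m; "ee_pos": TCP position; "ee_rot": TCP orientation; "ft_force": force on the tool from outside, world axes, zero at the start; "wrist_torque": the same for the moment, N m; "width": finger opening in m; "finger_force": force on a finger pad.
Only numpy, scipy, OpenCV 4.12 (cv2) and the standard library are available. Lean on these libraries where they do the work, as an engineer would, in place of code of your own. Each camera call takes 0.05 s, during which the arm holds its last target. There are 200 camera calls.

## Working session

There is one attempt and no reset: what is moved stays moved. The work goes in short steps, Python scripts to look and compute and a tool call to move; the robot and the scene stay as the last step left them, time stands still between calls to the robot, and variables do not carry over. Pictures are saved under pics/ and viewed, at most 10 in all, crops included, and the job is handed in when it is done.

Besides the shell and the picture viewer there is one more tool, called after "Call:" as name(argument=value, ...) on one line, values as JSON. send_rows: Moves the arm, as the interface text tells. Its arguments: {"type":"object","properties":{"steps":{"type":"array"},"fingers":{"type":"number"},"force":{"type":"number"}},"required":["steps"]}

```bash
mkdir -p pics; ls
cat > h.py <<'E'
import numpy as np, cv2
from bench import r
def world(cam,px,z=None,depth=None):
    c=r.get_calibration(cam); K=np.array(c['K']); V=np.array(c['view'])
    d=c.get('dist'); 
    p=np.atleast_2d(np.array(px,float))
    u=np.c_[(p[:,0]-K[0,2])/K[0,0],-(p[:,1]-K[1,2])/K[1,1],-np.ones(len(p))]
    I=np.linalg.inv(V); o=I[:3,3]; w=u@I[:3,:3].T
    if depth is not None: return o+w*np.atleast_1d(depth)[:,None]
    t=(z-o[2])/w[:,2]; return o+w*t[:,None]
E
python3 - <<'E'
from h import *
for c in ('top','scene'):
    im,d=r.grab_frame(c); cv2.imwrite(f'pics/{c}0.png',im); np.save(f'pics/{c}0d.npy',d)
    k=r.get_calibration(c); print(c,k.keys(),np.round(k['K'],1).tolist(),np.round(k['view'],3).tolist())
for q in ['rail','jig','stop_left','stop_right','seat','post','rail_left','rail_right','cube','tape','wheel','servo','driver','glass','motor']:
    for o in r.place_of('top',q)[:5]: print(q,round(o['score'],2),np.round(o['xy'],1), np.round(world('top',o['xy'],{'rail_left':.015,'rail_right':.015}.get(q,0)),3))
print(r.get_state())
E
```

```text
pics
top dict_keys(['K', 'view']) [[431.2, 0.0, 322.0], [0.0, 431.2, 201.2], [0.0, 0.0, 1.0]] [[-0.001, -1.0, -0.019, 0.023], [0.996, -0.003, 0.086, -0.516], [-0.086, -0.019, 0.996, -1.241], [0.0, 0.0, 0.0, 1.0]]
scene dict_keys(['K', 'view']) [[404.5, 0.0, 327.0], [0.0, 404.5, 210.6], [0.0, 0.0, 1.0]] [[0.247, 0.969, -0.017, -0.12], [-0.601, 0.167, 0.782, 0.278], [0.761, -0.182, 0.623, -1.386], [0.0, 0.0, 0.0, 1.0]]
rail 0.92 [415.  286.3] [[ 0.268 -0.249  0.   ]]
rail 0.67 [323.5 227.6] [[0.439 0.018 0.   ]]
jig 0.94 [312.3 167.5] [[0.62  0.051 0.   ]]
stop_left 0.55 [274.6 190.4] [[0.551 0.164 0.   ]]
stop_right 0.86 [358.  180.5] [[ 0.58  -0.085  0.   ]]
seat 0.68 [314.6 171.5] [[0.608 0.044 0.   ]]
post 0.45 [340.3 186.8] [[ 0.561 -0.032  0.   ]]
rail_left 0.73 [378.5 275.4] [[ 0.3   -0.141  0.015]]
rail_left 0.71 [289.5 220.8] [[0.459 0.118 0.015]]
rail_right 0.86 [452.5 298.2] [[ 0.236 -0.353  0.015]]
rail_right 0.29 [360.5 180.2] [[ 0.579 -0.092  0.015]]
cube 0.85 [443.4 207.8] [[ 0.497 -0.337  0.   ]]
tape 0.81 [292.3 145.8] [[0.686 0.112 0.   ]]
tape 0.19 [243.8 173.4] [[0.
[... 254 characters left out ...]
0.   ]]
{'time': 0.85, 'joint_positions': array([-1.30239156e+00,  3.52964781e-01,  1.63338888e+00,  2.76708878e-05,
        1.15520059e+00, -2.39786358e-03]), 'joint_velocities': array([ 0.00213874, -0.00089818,  0.00131019, -0.00061091,  0.00088064,
       -0.00061626]), 'tau': array([ 3.10125943e-03, -5.93726707e+01, -3.34568954e+01,  6.99310075e-02,
        1.55080296e-02,  6.46341860e-06]), 'ee_pos': array([ 0.16720342, -0.60223096,  0.22260975]), 'ee_rot': array([ 3.14155419e+00, -2.52236909e-05,  2.70791465e-01]), 'ft_force': array([-0.35482895, -0.39263526, -0.09372772]), 'wrist_torque': array([ 0.00257524,  0.02194818, -0.01877491]), 'finger_force': 0.0, 'width': 0.0920927534952471}
```

```bash
python3 -c "
import cv2
im=cv2.imread('pics/top0.png'); cv2.imwrite('pics/topc.png',cv2.resize(im[90:320,180:480],(780,598),interpolation=cv2.INTER_CUBIC))"
```

```text
(no output)
```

View pics/topc.png

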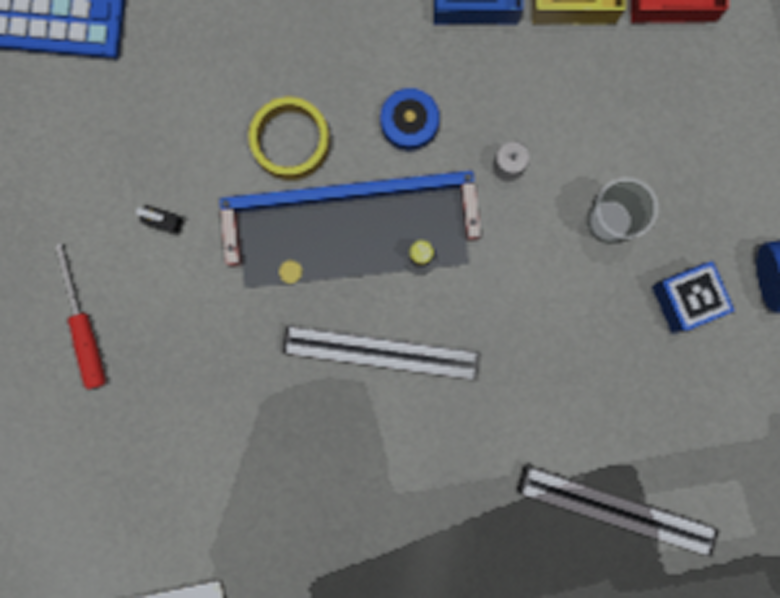

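View pics/scene0.png

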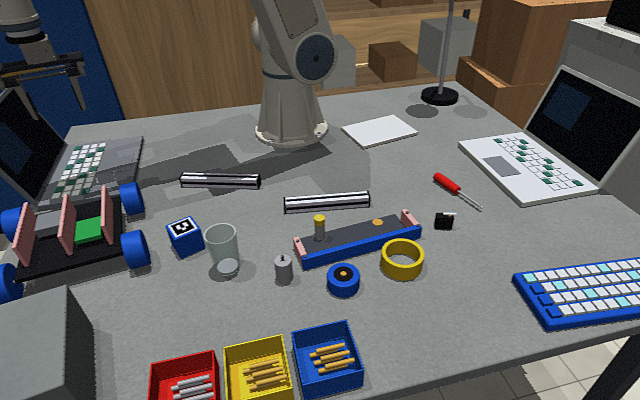

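The right-hand post (crop ~(421,252)) is the occupied socket. The brass cap at (290,271) marks the empty one. The target rail runs (287,340)–(478,365), roughly parallel to the fence on the robot's side. Next I'll measure the poses.

```bash
cat >> h.py <<'E'
def rect(pts):
    (c,s,a)=cv2.minAreaRect(np.float32(pts*1000)); 
    if s[0]>s[1]: s=s[::-1]; a-=90   # long side = y
    a=(a+90)%180-90
    return np.array(c)/1000,np.array(s),np.radians(a)
def rail(near=None):
    im,d=r.grab_frame('top'); out=[]
    for m in r.masks_of('top','rail')[:4]:
        v,u=np.nonzero(m['pixels']&(d>0)); P=world('top',np.c_[u,v],depth=d[v,u])
        P=P[(P[:,2]>.02)&(P[:,2]<.045)]
        if len(P)<60: continue
        # project top-face pixels at z=.03 for a clean xy
        c,s,a=rect(P[:,:2]); out.append((c,s,a,m['score'],len(P),np.median(P[:,2])))
    if near is not None: out.sort(key=lambda o:np.hypot(*(o[0]-near)))
    return im,d,out
E
python3 - <<'E'
from h import *
im,d,o=rail()
for x in o: print('rail',[np.round(y,3) for y in x])
v,u=np.mgrid[0:400,0:640]; v,u=v.ravel(),u.ravel(); P=world('top',np.c_[u,v],depth=d.ravel()); H=cv2.cvtColor(im,cv2.COLOR_BGR2HSV).reshape(-1,3).astype(int)
box=(P[:,0]>.5)&(P[:,0]<.68)&(P[:,1]>-.13)&(P[:,1]<.22)
b=box&(P[:,2]>.02)&(P[:,2]<.045)&(H[:,0]>100)&(H[:,0]<125)&(H[:,1]>130)
print('fence',b.sum(),rect(P[b,:2]),np.median(P[b,2]))
k=box&(P[:,2]>.02)&(P[:,2]<.045)&((H[:,0]<12)|(H[:,0]>168))&(H[:,1]>20)
for s in (1,-1):
    q=k&((P[:,1]-.04)*s>0); print('stop',s,q.sum(),rect(P[q,:2]),P[q,:2].mean(0))
y=box&(P[:,2]>.05)&(P[:,2]<.07); print('post',y.sum(),P[y].mean(0),np.ptp(P[y],axis=0))
E
```

```text
rail [array([0.445, 0.008]), array([ 30.209, 219.928]), np.float64(-0.138), np.float64(0.66), np.int64(780), np.float64(0.03)]
rail [array([ 0.27 , -0.252]), array([ 30.256, 220.938]), np.float64(-0.317), np.float64(0.6), np.int64(822), np.float64(0.03)]
fence 495 (array([0.64631555, 0.04987601]), array([ 53.31646729, 283.6730957 ]), np.float64(0.10167192537725381)) 0.033375885489526524
stop 1 46 (array([0.57326019, 0.17844601]), array([14.38043499, 55.89543533]), np.float64(-1.464360189319816)) [0.56876703 0.17564246]
stop -1 26 (array([ 0.59988416, -0.09409791]), array([14.18241405, 52.8748436 ]), np.float64(-1.4655702964296344)) [ 0.59824724 -0.09263943]
post 87 [ 0.5829466  -0.06102702  0.05835424] [0.13034596 0.10466201 0.01303874]
```

Call:
send_rows(steps=[[0, 0, 0, -0.15], [0, 0, 0, -0.15], [0, 0, 0, -0.15], [0, 0, 0, -0.15], [0, 0, 0, -0.15], [0, 0, 0, -0.15], [0, 0, 0, -0.15], [0, 0, 0, -0.113], [0, 0, 0, 0]], fingers=0)

```text
time: 1.85
ee_pos: [0.1672, -0.6022, 0.2226]
ee_rot: [3.142, 0.0, 1.435]
ft_force: [-0.1, 0.0, 0.8]
width: 0.0222
finger_force: 0.0
```

```bash
cat >> h.py <<'E'
def to(x,y,z,yaw=None):
    s=r.get_state(); p=s['ee_pos']; w=s['ee_rot'][2]; D=np.array([x,y,z])-p
    t=np.array([D[0]*np.cos(w)+D[1]*np.sin(w), D[0]*np.sin(w)-D[1]*np.cos(w), -D[2]])/.05
    dy=None if yaw is None else -(((yaw-w)+np.pi)%(2*np.pi)-np.pi)
    print('t',round(s['time'],2),'pos',p.round(4),'rot',np.round(s['ee_rot'],3),'F',np.round(s['ft_force'],1),'w',round(s['width'],3)); print('units',t.round(3),'roll',dy)
JO=np.array([.6204,.0455]);JY=.102
def injig(c,a):
    R=np.array([[np.cos(JY),np.sin(JY)],[-np.sin(JY),np.cos(JY)]]); return (R@(np.array(c)-JO)*1000).round(1), round(a-JY,3)
def fromjig(x,y): return JO+np.array([x*np.cos(JY)-y*np.sin(JY),x*np.sin(JY)+y*np.cos(JY)])/1000
E
python3 -c "
from h import *
to(.4244,-.1406,.12,1.433)"
```

```text
t 1.85 pos [ 0.1672 -0.6022  0.2226] rot [3.142 0.    1.435] F [-0.1  0.   0.8] w 0.022
units [9.843 3.85  2.052] roll 0.002346654523400993
```

Call:
send_rows(steps=[[0.82, 0.32, 0.1, 0], [0.82, 0.32, 0.1, 0], [0.82, 0.32, 0.1, 0], [0.82, 0.32, 0.1, 0], [0.82, 0.32, 0.1, 0], [0.82, 0.32, 0.1, 0], [0.82, 0.32, 0.1, 0], [0.82, 0.32, 0.1, 0], [0.82, 0.32, 0.1, 0], [0.82, 0.32, 0.1, 0]])

```text
time: 2.85
ee_pos: [0.3824, -0.2164, 0.1727]
ee_rot: [3.141, 0.0, 1.43]
ft_force: [0.7, -1.0, 1.0]
width: 0.0002
finger_force: 0.0
```

Call:
send_rows(steps=[[0.82, 0.32, 0.5, 0], [0.82, 0.32, 0.5, 0], [0, 0, 0, 0], [0, 0, 0, 0]])

```text
time: 3.25
ee_pos: [0.424, -0.1412, 0.1229]
ee_rot: [-3.14, -0.0, 1.434]
ft_force: [-0.3, 0.2, -0.3]
width: 0.0001
finger_force: 0.0
```

```bash
python3 -c "
from h import *
to(.4244,-.1406,.018,1.433)
im,d=r.grab_frame('scene'); cv2.imwrite('pics/s1.png',im)"
```

```text
t 3.25 pos [ 0.424  -0.1412  0.1229] rot [-3.14  -0.     1.434] F [-0.3  0.2 -0.3] w 0.0
units [0.012 0.006 2.097] roll 0.0010785007704825489
```

View pics/s1.png

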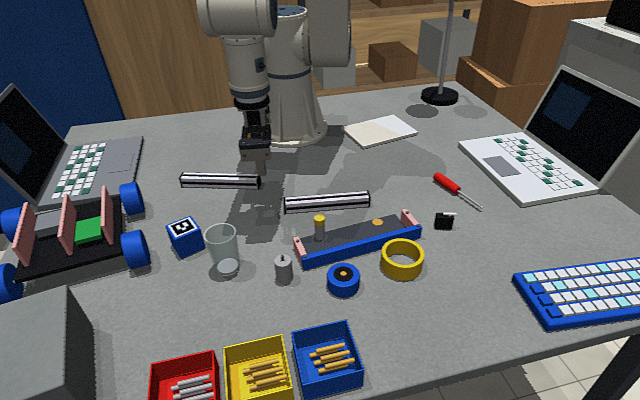

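The gripper, around (255,160), is over the gap just past the rail's right end. I'll go down and push the end to the left.

Call:
send_rows(steps=[[0, 0, 0.6, 0], [0, 0, 0.6, 0], [0, 0, 0.6, 0], [0, 0, 0.28, 0], [0.2, 0, 0, 0], [0.2, 0, 0, 0], [0.12, 0, 0, 0], [0.12, 0, 0, 0], [0.12, 0, 0, 0], [0.12, 0, 0, 0]])

```text
time: 4.3
ee_pos: [0.4309, -0.0983, 0.0199]
ee_rot: [3.14, 0.001, 1.434]
ft_force: [-0.2, -5.6, 3.8]
width: 0.0003
finger_force: 2.4
```

Call:
send_rows(steps=[[0.12, 0, 0, 0], [0.12, 0, 0, 0], [0.12, 0, 0, 0], [0.12, 0, 0, 0], [0.12, 0, 0, 0], [0.12, 0, 0, 0], [0, 0, 0, 0]])

```text
time: 5.0
ee_pos: [0.4347, -0.0618, 0.019]
ee_rot: [-3.141, -0.001, 1.434]
ft_force: [-0.7, 0.1, -0.1]
width: 0.0006
finger_force: 0.0
```

```bash
python3 -c "
from h import *
to(.44,-.02,.018,1.433)
im,d,o=rail(np.array([.45,.05]))
for x in o[:2]: print([np.round(y,3) for y in x],injig(x[0],x[2]))
"
```

```text
t 5.0 pos [ 0.4347 -0.0618  0.019 ] rot [-3.141e+00 -1.000e-03  1.434e+00] F [-0.7  0.1 -0.1] w 0.001
units [ 0.842 -0.008  0.019] roll 0.001012468709176595
[array([0.455, 0.085]), array([ 29.985, 159.912]), np.float64(-0.143), np.float64(0.89), np.int64(564), np.float64(0.03)] (array([-160.4,   55.9]), np.float64(-0.245))
[array([ 0.263, -0.274]), array([ 29.716, 173.076]), np.float64(-0.323), np.float64(0.59), np.int64(626), np.float64(0.03)] (array([-387.8, -281.2]), np.float64(-0.425))
```

Call:
send_rows(steps=[[0.12, 0, 0, 0], [0.12, 0, 0, 0], [0.12, 0, 0, 0], [0.12, 0, 0, 0], [0.12, 0, 0, 0], [0.12, 0, 0, 0], [0.12, 0, 0, 0], [0, 0, 0, 0], [-0.4, 0, 0, 0], [-0.4, 0, 0, 0]])

```text
time: 6.1
ee_pos: [0.4354, -0.0608, 0.0193]
ee_rot: [3.141, -0.0, 1.435]
ft_force: [-0.1, 0.2, -0.6]
width: 0.0006
finger_force: 0.0
```

Call:
send_rows(steps=[[-0.6, 0, -0.6, 0], [-0.6, 0, -0.6, 0], [-0.6, 0, -0.6, 0], [0, 0, 0, 0]], fingers=1)

```text
time: 6.5
ee_pos: [0.4252, -0.1533, 0.1127]
ee_rot: [3.135, 0.002, 1.431]
ft_force: [-0.4, 0.2, -0.9]
width: 0.0302
finger_force: 0.0
```

```bash
python3 -c "
from h import *
im,d,o=rail(np.array([.455,.1]))
x=o[0]; print([np.round(y,3) for y in x],injig(x[0],x[2]))
c,a=x[0],x[2]; n=np.array([np.cos(a),np.sin(a)])
print('target',c-n*.055); to(*(c-n*.055),.1,a)
"
```

```text
[array([0.457, 0.097]), array([ 30.102, 218.247]), np.float64(-0.141), np.float64(0.72), np.int64(765), np.float64(0.03)] (array([-157.5,   68. ]), np.float64(-0.243))
target [0.40234953 0.10480337]
t 6.6 pos [ 0.4232 -0.1504  0.1096] rot [3.14  0.    1.432] F [0.1 0.7 0.2] w 0.038
units [ 4.997 -1.121  0.193] roll 1.5730116524712248
```

Call:
send_rows(steps=[[0.833, -0.187, 0, 0], [0.833, -0.187, 0, 0], [0.833, -0.187, 0, 0], [0.833, -0.187, 0, 0], [0.833, -0.187, 0, 0], [0.833, -0.187, 0, 0]])

```text
time: 7.2
ee_pos: [0.3997, 0.1076, 0.108]
ee_rot: [-3.139, 0.001, 1.435]
ft_force: [0.6, -0.1, 0.6]
width: 0.0864
finger_force: 0.0
```

Call:
send_rows(steps=[[0, 0, 0, 0.15], [0, 0, 0, 0.15], [0, 0, 0, 0.15], [0, 0, 0, 0.15], [0, 0, 0, 0.15], [0, 0, 0, 0.15], [0, 0, 0, 0.15], [0, 0, 0, 0.15], [0, 0, 0, 0.15], [0, 0, 0, 0.15]])

```text
time: 8.2
ee_pos: [0.3999, 0.1059, 0.1078]
ee_rot: [3.141, 0.003, -0.071]
ft_force: [-0.0, 0.3, 0.5]
width: 0.0923
finger_force: 0.0
```

Call:
send_rows(steps=[[0, 0, 0, 0.073], [0, 0, 0, 0], [0, 0, 0, 0]])

```text
time: 8.5
ee_pos: [0.4005, 0.1057, 0.1083]
ee_rot: [3.141, 0.002, -0.136]
ft_force: [0.5, -0.5, -0.3]
width: 0.0918
finger_force: 0.0
```

```bash
python3 -c "
from h import *
to(.4023,.1048,.018,-.141)
im,d=r.grab_frame('wrist'); cv2.imwrite('pics/w1.png',im)"
```

```text
t 8.5 pos [0.4005 0.1057 0.1083] rot [ 3.141e+00  2.000e-03 -1.360e-01] F [ 0.5 -0.5 -0.3] w 0.092
units [0.037 0.013 1.807] roll 0.005154251282442068
```

View pics/w1.png

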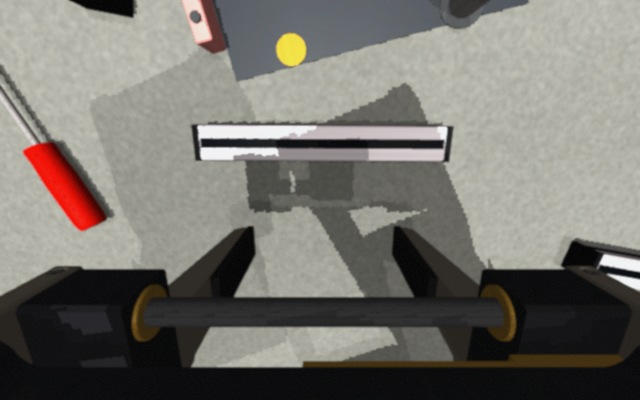

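Call:
send_rows(steps=[[0, 0, 0.6, 0], [0, 0, 0.6, 0], [0, 0, 0.6, 0], [0.2, 0, 0, 0], [0.15, 0, 0, 0], [0.1, 0, 0, 0], [0.1, 0, 0, 0], [0.08, 0, 0, 0], [0, 0, 0, 0]])

```text
time: 9.45
ee_pos: [0.4336, 0.1009, 0.0199]
ee_rot: [-3.141, -0.001, -0.139]
ft_force: [-0.2, -0.2, 0.6]
width: 0.0916
finger_force: 0.0
```

Call:
send_rows(steps=[[0.15, 0.03, 0, -0.06], [0.15, 0.03, 0, -0.06], [0.15, 0.03, 0, -0.06], [0.15, 0.03, 0, -0.06], [0.15, 0.03, 0, -0.06], [0, 0, 0, 0]])

```text
time: 10.05
ee_pos: [0.4705, 0.0927, 0.0195]
ee_rot: [3.142, -0.001, 0.161]
ft_force: [-0.4, 1.1, 0.2]
width: 0.0919
finger_force: 0.0
```

```bash
python3 -c "
from h import *
to(.4023,.1048,.018,-.141)
im,d,o=rail(np.array([.46,.1]))
x=o[0]; print([np.round(y,3) for y in x],injig(x[0],x[2]))
im,d=r.grab_frame('wrist'); cv2.imwrite('pics/w2.png',im)"
```

```text
t 10.05 pos [0.4705 0.0927 0.0195] rot [ 3.142e+00 -1.000e-03  1.610e-01] F [-0.4  1.1  0.2] w 0.092
units [-1.307 -0.458  0.029] roll 0.3024637755873636
[array([ 0.27 , -0.252]), array([ 29.877, 220.853]), np.float64(-0.32), np.float64(0.56), np.int64(812), np.float64(0.03)] (array([-378.5, -259.9]), np.float64(-0.422))
```

```bash
cat >> h.py <<'E'
from scipy.spatial.transform import Rotation as Ro
def wrail(near=None):
    s=r.get_state(); c=r.get_calibration('wrist'); K=np.array(c['K']); E=np.array(c['hand_eye'])
    T=np.eye(4); T[:3,:3]=Ro.from_euler('xyz',s['ee_rot']).as_matrix(); T[:3,3]=s['ee_pos']; T=T@E
    im,d=r.grab_frame('wrist'); out=[]
    for m in r.masks_of('wrist','rail')[:4]:
        v,u=np.nonzero(m['pixels']&(d>0)); z=d[v,u]
        P=np.c_[(u-K[0,2])/K[0,0]*z,-(v-K[1,2])/K[1,1]*z,-z]@T[:3,:3].T+T[:3,3]
        P=P[(P[:,2]>.02)&(P[:,2]<.045)]
        if len(P)<60: continue
        c_,s_,a=rect(P[:,:2]); j=injig(c_,a)
        print('wrail c',c_.round(4),'size',s_.round(0),'yaw',round(a,3),'sc',round(m['score'],2),'jig',j,'z',np.median(P[:,2]).round(3))
        ax=np.array([-np.sin(a),np.cos(a)])*s_[1]/2000; print('   ends jig L',injig(c_+ax,0)[0],'R',injig(c_-ax,0)[0])
    return im
E
python3 -c "
from h import *
im=wrail()
cv2.imwrite('pics/w2.png',im)"
```

```text
wrail c [0.4943 0.0978] size [ 34. 222.] yaw 0.156 sc 0.77 jig (array([-120.1,   64.9]), np.float64(0.054)) z 0.03
   ends jig L [-126.1  175.8] R [-114.2  -46.1]
```

View pics/w2.png

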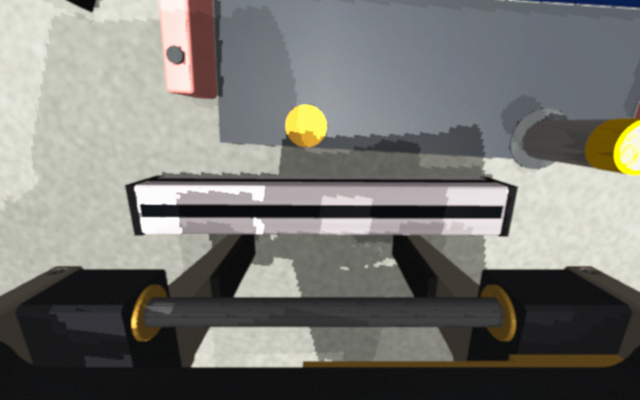

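The wrist view shows the rail flush on both fingertips, ends at about (130,210) and (512,210), with the post to its right at (530,140). Continuing the pivot.

Call:
send_rows(steps=[[0.15, 0.03, 0, -0.06], [0.15, 0.03, 0, -0.06], [0.15, 0.03, 0, -0.06], [0.15, 0.03, 0, -0.06], [0.15, 0.03, 0, -0.06], [0.15, 0.03, 0, -0.06], [0, 0, 0, 0]])

```text
time: 11.0
ee_pos: [0.5157, 0.0981, 0.0192]
ee_rot: [3.141, -0.0, 0.521]
ft_force: [0.4, -0.4, 0.5]
width: 0.0919
finger_force: 0.0
```

```bash
python3 -c "
from h import *
im=wrail()
to(.5,.1,.02)"
```

```text
wrail c [0.5375 0.1117] size [ 31. 221.] yaw 0.53 sc 0.95 jig (array([-75.7,  74.3]), np.float64(0.428)) z 0.03
   ends jig L [-121.6  175. ] R [-29.9 -26.4]
t 11.1 pos [0.5151 0.098  0.0191] rot [ 3.142 -0.     0.519] F [ 0.  -0.3  0. ] w 0.092
units [-0.242 -0.185 -0.017] roll None
```

Call:
send_rows(steps=[[-0.3, 0, 0, 0], [-0.5, 0, 0, 0], [0, 0, -0.9, 0], [0, 0, -0.9, 0], [-0.5, -0.85, 0, 0], [-0.5, -0.85, 0, 0], [-0.3, -0.85, 0, 0], [0, 0, 0, -0.15], [0, 0, 0, -0.15], [0, 0, 0, -0.15]], fingers=0)

```text
time: 12.1
ee_pos: [0.3602, 0.1566, 0.1094]
ee_rot: [3.141, -0.001, 0.976]
ft_force: [-0.2, -0.5, 0.1]
width: 0.014
finger_force: 0.0
```

Call:
send_rows(steps=[[0, 0, 0, -0.15], [0, 0, 0, -0.15], [0, 0, 0, -0.15], [0, 0, 0, -0.15], [0, 0, 0, -0.15], [0, 0, 0, -0.15], [0, 0, 0, -0.15], [0, 0, 0, -0.08], [0, 0, 0, 0], [0, 0, 0, 0]])

```text
time: 13.1
ee_pos: [0.3606, 0.1562, 0.1092]
ee_rot: [3.141, 0.0, 2.097]
ft_force: [0.9, -0.3, -0.4]
width: -0.0
finger_force: 0.0
```

```bash
python3 -c "
from h import *
im,d,o=rail(np.array([.53,.11]))
x=o[0]; print([np.round(y,3) for y in x],injig(x[0],x[2]))
to(.466,.2331,.018,2.10)"
```

```text
[array([0.535, 0.109]), array([ 31.143, 220.29 ]), np.float64(0.525), np.float64(0.91), np.int64(792), np.float64(0.03)] (array([-78.5,  72. ]), np.float64(0.423))
t 13.2 pos [0.3606 0.1562 0.1092] rot [3.141 0.    2.098] F [ 1.6 -0.6 -0.8] w 0.0
units [0.268 2.595 1.824] roll -0.0016907643242798365
```

Call:
send_rows(steps=[[0.08, 0.86, 0, 0], [0.08, 0.86, 0, 0], [0.08, 0.86, 0, 0], [0, 0, 0.6, 0], [0, 0, 0.6, 0], [0, 0, 0.6, 0], [0, 0, 0, 0], [-0.1, 0, 0, 0], [-0.1, 0, 0, 0], [-0.1, 0, 0, 0]])

```text
time: 14.2
ee_pos: [0.4749, 0.2189, 0.0207]
ee_rot: [3.139, 0.0, 2.1]
ft_force: [0.5, -0.5, -0.4]
width: 0.0003
finger_force: 0.0
```

Call:
send_rows(steps=[[-0.1, 0, 0, 0], [-0.1, 0, 0, 0], [-0.1, 0, 0, 0], [-0.1, 0, 0, 0], [-0.1, 0, 0, 0], [-0.1, 0, 0, 0], [0, 0, 0, 0]])

```text
time: 14.9
ee_pos: [0.4891, 0.1922, 0.019]
ee_rot: [-3.141, 0.0, 2.101]
ft_force: [0.5, 0.0, -0.5]
width: 0.0003
finger_force: 0.0
```

```bash
python3 -c "
from h import *
im,d,o=rail(np.array([.55,.09]))
x=o[0]; print([np.round(y,3) for y in x],injig(x[0],x[2]))
to(.466,.2331,.018,2.10)
wrail()
print(injig(r.get_state()['ee_pos'][:2],0))
cv2.imwrite('pics/t3.png',cv2.resize(im[130:260,220:400],(720,520),interpolation=cv2.INTER_CUBIC))"
```

```text
[array([0.553, 0.078]), array([ 30.49, 200.66]), np.float64(0.535), np.float64(0.8), np.int64(699), np.float64(0.03)] (array([-63.7,  38.8]), np.float64(0.433))
t 15.0 pos [0.4887 0.1924 0.0189] rot [-3.141  0.     2.101] F [-1.2  0.   0.9] w 0.001
units [0.931 0.019 0.018] roll 0.0007264201619419097
wrail c [0.5227 0.1352] size [14. 28.] yaw 0.522 sc 0.88 jig (array([-88.1,  99.2]), np.float64(0.42)) z 0.03
   ends jig L [-93.8 112.1] R [-82.3  86.3]
(array([-116.1,  159.8]), -0.102)
```

View pics/t3.png

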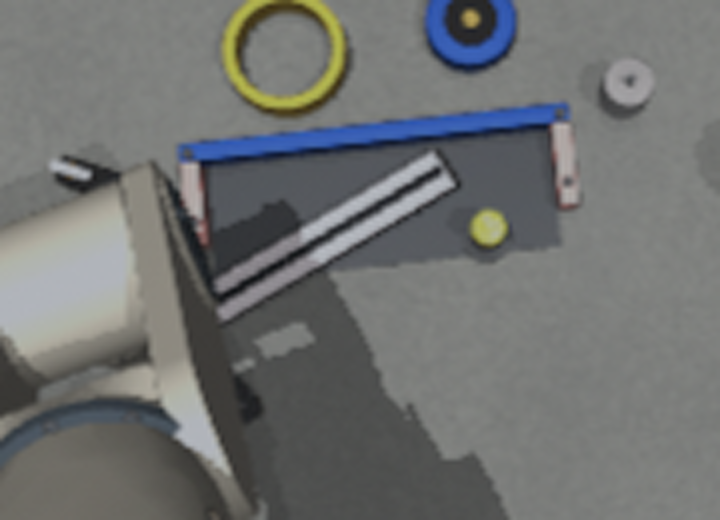

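The rail points into the bay with its right end at (440,170), left of the post at (488,228) and close to the fence. I'll keep pushing the end, turning slightly as it slides along the fence behind the post.

Call:
send_rows(steps=[[-0.1, 0, 0, 0], [-0.1, 0, 0, 0.01], [-0.1, 0, 0, 0.01], [-0.1, 0, 0, 0.01], [-0.1, 0, 0, 0.01], [0, 0, 0, 0]])

```text
time: 15.7
ee_pos: [0.5016, 0.1706, 0.0193]
ee_rot: [3.141, 0.0, 2.06]
ft_force: [0.3, 0.3, 0.4]
width: 0.0005
finger_force: 0.0
```

```bash
cat >> h.py <<'E'
def look(near):
    im,d,o=rail(np.array(near)); x=o[0]; ax=np.array([-np.sin(x[2]),np.cos(x[2])]); n=np.array([np.cos(x[2]),np.sin(x[2])])
    R=x[0]-ax*x[1][1]/2000; c=R+ax*.11
    print('size',x[1],'yaw',round(x[2],3),'c',c.round(4),'jig c',injig(c,x[2]),'R',injig(R,0)[0],'L',injig(R+ax*.22,0)[0],'Lw',(R+ax*.22).round(4))
    return im
E
python3 -c "
from h import *
look([.56,.07]); to(.466,.2331,.018,2.10)
print(injig(r.get_state()['ee_pos'][:2],0))"
```

```text
size [ 30.65785217 195.47988892] yaw 0.527 c [0.5603 0.0633] jig c (array([-58. ,  23.8]), np.float64(0.425)) R [-12.6 -76.4] L [-103.3  124.1] Lw [0.505  0.1584]
t 15.8 pos [0.5014 0.1711 0.0193] rot [3.141 0.    2.06 ] F [ 0.4  0.7 -0.6] w 0.001
units [ 1.428 -0.041  0.025] roll -0.03953909387151899
(array([-105.6,  137. ]), -0.102)
```

Call:
send_rows(steps=[[-0.1, 0, 0, 0.01], [-0.1, 0, 0, 0.01], [-0.1, 0, 0, 0.01], [-0.1, 0, 0, 0.01], [-0.1, 0, 0, 0.01], [0, 0, 0, 0]])

```text
time: 16.4
ee_pos: [0.5128, 0.1483, 0.0192]
ee_rot: [3.141, 0.0, 2.01]
ft_force: [-0.2, -0.6, 0.4]
width: 0.0004
finger_force: 0.0
```

```bash
python3 -c "
from h import *
look([.56,.05]); to(.466,.2331,.018,2.10)
print(injig(r.get_state()['ee_pos'][:2],0))"
```

```text
size [ 30.54292107 186.38783264] yaw 0.483 c [0.5663 0.0391] jig c (array([-54.5,  -0.9]), np.float64(0.381)) R [ -13.6 -103. ] L [-95.4 101.2] Lw [0.5152 0.1365]
t 16.5 pos [0.5126 0.1486 0.0192] rot [3.142 0.    2.011] F [0.1 0.9 0.6] w 0.001
units [ 1.926 -0.124  0.023] roll -0.0893571199473997
(array([-96.7, 113.6]), -0.102)
```

Call:
send_rows(steps=[[0.2, 0, 0, 0], [0.4, 0, 0, 0], [0, 0, -0.9, 0], [0, 0, -0.9, 0], [0, 0, 0, 0.15], [0, 0, 0, 0.15], [0, 0, 0, 0.15], [0, 0, 0, 0.15], [0, 0, 0, 0.15], [0, 0, 0, 0.15]], fingers=0.7)

```text
time: 17.5
ee_pos: [0.4992, 0.1768, 0.1092]
ee_rot: [-3.142, 0.0, 1.105]
ft_force: [0.3, -0.0, -0.2]
width: 0.0644
finger_force: 0.0
```

Call:
send_rows(steps=[[0, 0, 0, 0.15], [0, 0, 0, 0.15], [0, 0, 0, 0.15], [0, 0, 0, 0.15], [0, 0, 0, 0.03], [0, 0, 0, 0], [0, 0, 0, 0]])

```text
time: 18.2
ee_pos: [0.4994, 0.1765, 0.1092]
ee_rot: [3.142, 0.0, 0.483]
ft_force: [0.2, 0.5, 0.5]
width: 0.0645
finger_force: 0.0
```

```bash
python3 -c "
from h import *
to(.5013,.0446,.018,.483)"
```

```text
t 18.2 pos [0.4994 0.1765 0.1092] rot [3.142 0.    0.483] F [0.2 0.5 0.5] w 0.064
units [-1.191  2.355  1.823] roll -0.00033915619647162387
```

Call:
send_rows(steps=[[-0.4, 0.78, 0, 0], [-0.4, 0.79, 0, 0], [-0.39, 0.79, 0, 0], [0, 0, 0.6, 0], [0, 0, 0.6, 0], [0, 0, 0.6, 0], [0, 0, 0, 0]])

```text
time: 18.9
ee_pos: [0.4988, 0.0438, 0.0164]
ee_rot: [-3.139, 0.005, 0.481]
ft_force: [-0.9, -0.1, 0.5]
width: 0.0646
finger_force: 0.0
```

```bash
python3 -c "
from h import *
to(.5013,.0446,.018,.483)
im=wrail(); cv2.imwrite('pics/w4.png',im)"
```

```text
t 18.9 pos [0.4988 0.0438 0.0164] rot [-3.139  0.005  0.481] F [-0.9 -0.1  0.5] w 0.065
units [ 0.052  0.008 -0.033] roll -0.0015091637828681392
wrail c [0.5692 0.0408] size [ 30. 222.] yaw 0.486 sc 0.57 jig (array([-51.4,   0.6]), np.float64(0.384)) z 0.03
   ends jig L [-93.  103.5] R [  -9.8 -102.3]
```

View pics/w4.png

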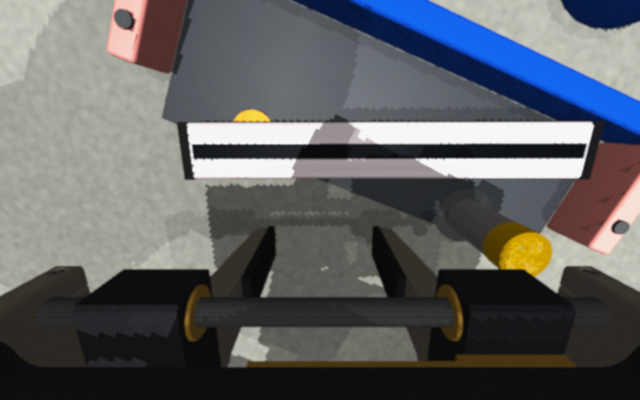

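The wrist view shows the rail at (185–600,150) with its right end behind the post (520,250) and between the fence and the right stop. The fingers are behind the left half, ready to swing it in.

Call:
send_rows(steps=[[0.25, 0, 0, 0], [0.2, 0, 0, 0], [0.1, 0, 0, 0], [0.1, 0, 0, 0], [0.12, -0.02, 0, 0.04], [0.12, -0.02, 0, 0.04], [0.12, -0.02, 0, 0.04], [0.12, -0.02, 0, 0.04], [0.12, -0.02, 0, 0.04], [0, 0, 0, 0]])

```text
time: 20.0
ee_pos: [0.556, 0.0757, 0.0193]
ee_rot: [-3.141, 0.0, 0.28]
ft_force: [-0.5, 0.7, 0.4]
width: 0.0642
finger_force: 0.1
```

```bash
python3 -c "
from h import *
wrail(); to(*fromjig(-40,40),.018,.102)
print(injig(r.get_state()['ee_pos'][:2],0))"
```

```text
wrail c [0.5916 0.0504] size [ 35. 222.] yaw 0.271 sc 0.58 jig (array([-28.1,   7.8]), np.float64(0.169)) z 0.03
   ends jig L [-46.8 117. ] R [  -9.5 -101.5]
t 20.1 pos [0.5561 0.0754 0.0192] rot [ 3.142 -0.     0.282] F [-0.1 -0.3  0.3] w 0.065
units [0.426 0.002 0.025] roll 0.18010794692135246
(array([-61. ,  36.3]), -0.102)
```

Call:
send_rows(steps=[[0.086, -0.01, 0, 0.036], [0.086, -0.01, 0, 0.036], [0.086, -0.01, 0, 0.036], [0.086, -0.01, 0, 0.036], [0.086, -0.01, 0, 0.036], [0.02, 0, 0, 0], [0, 0, 0, 0]])

```text
time: 20.8
ee_pos: [0.5772, 0.0823, 0.0191]
ee_rot: [-3.142, 0.0, 0.102]
ft_force: [-0.7, 1.0, 0.1]
width: 0.0645
finger_force: 0.3
```

```bash
python3 -c "
from h import *
wrail(); to(*fromjig(-40,40),.018,.102)
print(injig(r.get_state()['ee_pos'][:2],0))"
```

```text
wrail c [0.6072 0.0516] size [ 33. 221.] yaw 0.097 sc 0.94 jig (array([-12.5,   7.4]), np.float64(-0.005)) z 0.03
   ends jig L [-12. 118.] R [ -13.1 -103.3]
wrail c [0.5984 0.2584] size [21. 39.] yaw -0.308 sc 0.54 jig (array([-2.000e-01,  2.141e+02]), np.float64(-0.41)) z 0.034
   ends jig L [  7.7 232.1] R [ -8. 196.]
t 20.9 pos [0.5773 0.0823 0.0192] rot [-3.142 -0.     0.102] F [-0.4 -0.  -0.9] w 0.064
units [-0.017  0.019  0.024] roll -0.0001426007580560551
(array([-39.1,  41. ]), -0.102)
```

Call:
send_rows(steps=[[0.02, 0, 0, 0], [0.02, 0, 0, 0], [0.02, 0, 0, 0], [0, 0, 0, 0]])

```text
time: 21.3
ee_pos: [0.5789, 0.0823, 0.0191]
ee_rot: [3.141, 0.003, 0.101]
ft_force: [-7.5, -1.7, 6.3]
width: 0.0646
finger_force: 3.7
```

Call:
send_rows(steps=[[-0.2, 0, 0, 0], [-0.5, 0, 0, 0], [-0.5, 0, 0, 0], [0, 0, -0.9, 0], [0, 0, -0.9, 0], [-0.9, 0, 0, 0], [-0.9, 0, 0, 0], [-0.9, 0, 0, 0], [0, 0, 0, 0]])

```text
time: 22.2
ee_pos: [0.3799, 0.0621, 0.1084]
ee_rot: [3.141, 0.004, 0.101]
ft_force: [-0.8, -0.5, -0.1]
width: 0.0643
finger_force: 0.0
```

```bash
python3 -c "
from h import *
wrail(); im=look([.607,.05])
cv2.imwrite('pics/t5.png',cv2.resize(im[100:280,180:450],(780,520),interpolation=cv2.INTER_CUBIC))"
```

```text
size [ 31.92502022 220.24015808] yaw 0.103 c [0.605  0.0494] jig c (array([-14.9,   5.4]), np.float64(0.001)) R [ -14.7 -104.6] L [-15.  115.4] Lw [0.5937 0.1588]
```

View pics/t5.png

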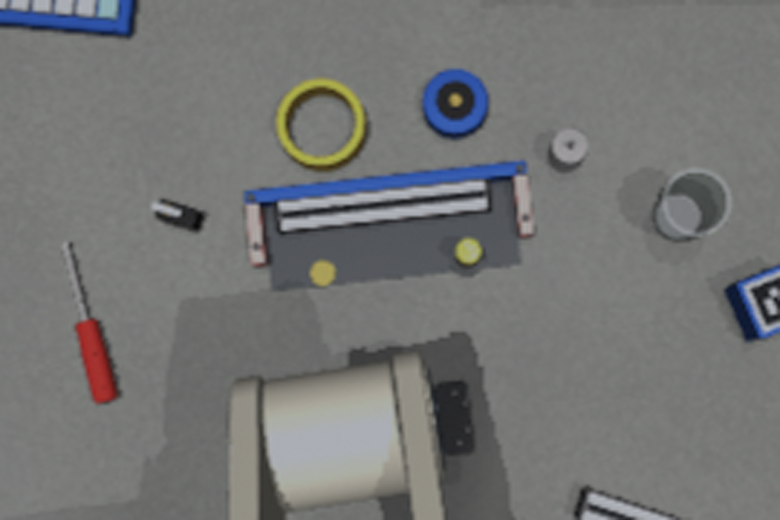

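The rail, from (280,215) to (487,195), lies flush along the blue fence between both stops and behind the post. The pressing force on the fence confirmed contact, and the bystanders haven't moved.

```bash
python3 -c "
from bench import r
print(r.job_done())"
```

```text
the job is handed in; nothing more can be done
None
```

I handed in the job at about 22 s of robot time: the rail lies flush along the blue fence behind the post, measured about 5 mm off the bay's middle and parallel to within 0.001 rad, with the bystanders undisturbed in the last picture.

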